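# Pin the hinge of a two-part casting mould

## Task

Join the two halves of the aluminium casting mould: slide the open half gently along its base until it is shut against the fixed half, then take the longer of the two steel hinge pins from the wooden rack and push it down through the hinge eyes until its head sits fully home on the top eye, and let go. The middle eye is sprung a little out of line, so feel the pin through, and never press on pin or mould with more than about 25 N; leave the short pin and everything else on the bench where it is.

Things in the scene. Friction and masses are not known exactly. Their poses are not given: they have to be found in the camera images.
- mould: Aluminium split mould on a steel base plate (124 x 200 x 6 mm) fixed to the bench. Origin at bench height under the middle of the plane where the halves meet; z up, y is the way the sliding half opens, x along the meeting plane towards the hinge. Fixed half: block x -50..50, y -45..0, z 6..70 mm; sliding half: the same size, y 0..45 when shut. Hinge axis vertical at x 68, y 0.
- hinge_top (a point): Centre of the mouth of the uppermost hinge eye, 70 mm above the bench, level with the tops of the halves; axes as mould. The eyes are tubes, 30 mm outer and 13 mm inner diameter. The two fixed eyes are at 20..32 and 53..70 mm above the bench, the sliding half's eye between them at 34..51 mm.
- hinge_mid (a point): Point on the fixed hinge axis at mid height of the middle eye, 42.5 mm above the bench. The middle eye is sprung on the sliding half: with that half shut it stands 1.5 to 3 mm out of line towards the mould's +y (not measured). The pin's taper pushes it into line (4.5 N per mm plus 3 N of rub); from there all the way home pushing the pin takes 5 to 15 N, and it stays where it is left.
- half (a joint): How far the sliding half stands open (m): 0 shut against the fixed half (hard stop), up to 0.06; starts 0.02 to 0.05. It slides on the base plate with about 3 N of rub and stays where it is left.
- half_back (a point): Middle of the flat outer face of the sliding half (face 100 mm wide, 64 mm high, from 6 to 70 mm above the bench); the point is 38 mm above the bench; its +y axis points out of the face. Push here along -y to shut.
- pin: The long steel hinge pin, upright, head up, in a blind hole of the rack. Origin at the centre of its tip, z towards the head. Shank 12 mm diameter, 58 mm long, its last 12 mm tapering to 6 mm at the tip; head a plain round cylinder, 20 mm diameter, 36 mm tall, from 58 to 94 mm above the tip. About 0.13 kg. In the rack its tip is 10 mm and its head 68 to 104 mm above the bench.
- pin_seat (a point): Centre of the underside of the long pin's head, 58 mm from the tip; z towards the top of the head. When the pin is home this meets hinge_top.
- spare: The short pin, the same as the long one but with a shank of only 36 mm; its head top stands 82 mm above the bench in the rack. Origin at its tip. Leave it.
- rack: Fixed wooden block 50 x 160 x 40 mm (x, y, z) with two blind holes of 13.5 mm diameter, 30 mm deep, 90 mm apart along its y axis, at y -45 and +45 mm; the pins stand in them, either way round. Origin under its centre.
- dish_a: Petri dish, 92 mm diameter, 17 mm high, loose. Origin under its centre.
- dish_b: Petri dish, as dish_a, nearer the robot. Origin under its centre.
- beaker: Glass beaker, 68 mm diameter, 85 mm high, loose. Origin under its centre.
- jar: Small amber jar, 58 mm diameter, 80 mm high, loose. Origin under its centre.
- spatula: Slim steel lab spatula with a wooden handle, 175 mm long, 12 mm wide, lying on the bench. Origin under its middle.
Not all that is in view belongs to the job. What is shaped like the pin but pink or purple is not meant.

How it is judged:
On the way, in this order (a step that is already met when the one before it is completed fails the run):
1. the sliding half is shut against the fixed half (open by less than 3 mm) (value of joint half below 0.003 m), for 0.2 s.
2. the long pin's tip is through the top and middle eyes (head underside less than 20 mm above the top eye, axis within 2.5 mm) (z of pin_seat in the frame of hinge_top below 0.02 m and horizontal distance between pin_seat and hinge_top below 0.0025 m and angle between the z axis of pin and the z axis of mould, either way round below 0.08 rad), for 0.1 s.
At the end, for the whole second after the job is handed in: The sliding half is shut (open by less than 3 mm) and the long pin stands at rest through all three hinge eyes, upright within 0.05 rad and within 2 mm of the hinge axis, its head underside within 1.5 mm of the top eye (value of joint half below 0.003 m and z of pin_seat in the frame of hinge_top below 0.0015 m and horizontal distance between pin_seat and hinge_top below 0.002 m and angle between the z axis of pin and the z axis of mould, either way round below 0.05 rad and linear speed of pin below 0.01 m/s); the robot touches nothing.
It fails at once if the robot presses on the mould with more than 35 N (contact force between the arm and mould above 35 N).
It fails at once if the pin is forced: more than 45 N between pin and mould (about 15 N of it is the sprung eye's own squeeze) (contact force between pin and mould above 45 N).
It fails at once if the short pin is moved by more than 20 mm (distance of spare from where it was at the start of the episode above 0.02 m).
It fails at once if a bystander is pushed more than 20 mm (distance of any of dish_a, dish_b, beaker, jar, spatula from where it was at the start of the episode above 0.02 m).
It also fails if it takes over 72 s, if anything falls off the work surface, if the arm or the gripper's body presses on something with over 40 N, if the wrist force passes 120 N, or if a joint passes its speed limit or range.

## Robot

A 7-joint arm with a two-finger parallel gripper is mounted at the origin on the work surface. World frame = base frame: x ahead of the robot, y to its left, z up, the work surface at z = 0. Lengths are in m, angles in rad, forces in N, time in s.
With the tool pointing down it reaches from about 0.4 to 0.85 m from the base axis. Payload 10.4 kg.
Tool frame: the origin (TCP) lies on the centre line of the jaws, within the pads' length; the fingertips stand 11 mm ahead of it and the grasp point (between the pads) lies 8 mm behind it; z points along the fingers, y is the line along which they close (so a half turn about z gives the same grasp; the last joint's range is limited). The gripper opens to 87 mm and grips with 3 to 60 N. Pads are 19 mm wide; open, the fingers measure 117 mm over their backs; the gripper's body (75 mm by 190 mm) begins 51 mm behind the grasp point.
Start: joints at [1.241, 0.332, -0.065, 1.46, 0.022, 1.35, -0.088], TCP at [0.189, -0.596, 0.205] pointing down, gripper open.
Joint ranges: [-2.6, 2.6], [-0.5, 2.12], [-1.47, 1.34], [0.16, 2.42], [-1.27, 4.41], [0.06, 2.06], [-2.6, 2.6]. Speed limits (rad/s): [2.22, 2.22, 2.79, 2.79, 3.14, 3.14, 3.14].

## Interface

Orientations are given as a unit quaternion [x, y, z, w].
In Python, from bench import r gives the robot as it stands.
- The arm moves only by the shell command python3 -m pendant 'ROWS' [OPENING] [FORCE]. ROWS is JSON, a list of rows, each a list of 4 numbers: the shift along the tool's x, y, z in m, then the turn about the tool's z in rad. A call has 1 to 8 rows; each row shifts and turns the commanded pose from where the row before left it, along the tool's axes as they then stand; what a row does not reach is not made up. A row lasts 1/12 s, in which the tool goes at most 41.7 mm and 7.16 degrees, less where a joint would pass 70% of its speed; a pose out of reach is approached as far as the arm can. A call with a gripper value outside its range is refused whole. OPENING is the opening, from 0 (shut) to 1 (fully open), set as the call begins (- or left out, the last holds). The fingers move at their own pace and stop on an object; FORCE is the grip in N (left out, the last holds). Time passes only in rows, so rows that do not move let the fingers close. It gives the time, the measured TCP pose, the force, the opening and the grip force at its end, in the units of the state.
- r.read_state(): the state, without advancing time (a new reading comes with each control period).
- r.camera(name): name is "side" or "top" or "wrist"; returns a dict with "img" (480x640x3 uint8, red, green, blue), "camera_matrix" (3x3 intrinsics, pixels), "xyz" and "attitude" of the camera in the world. Camera axes: x right, y down, z forward; pixel columns grow to the right and rows downward; lengths in m; the calibration is good to about 2 mm. A picture is of the moment at which its call begins. There is no depth.
- r.close_job(): hands the job in; it is judged then, once.
Trained networks look in the newest picture that a camera, given by its name, has taken for a name from the list of things; names that differ only in an ending like _2 or _b are one class to them, and where a whole thing is asked for, a point or a joint stands for the part that bears it (a point fixed in the world has none). Each returns a list of dicts, best first, with "score" (0 to 1); they miss things now and then, are a little off and sometimes report something else, mostly with a low value. They report only what shows in the picture. A call takes as long as a camera call. They do not tell look-alikes from the thing itself.
- r.outline_of(thing, camera): "mask" (480x640 bool, what is visible of it) and "bbox" ([centre column, centre row, width, height] in pixels, round what is visible of it).
The state is a dict: "time": time; "joint_positions": joint angles; "joint_vel": joint speeds; "joint_torque": joint torques, N m; "ee_pos": TCP position; "eef_rot": TCP orientation; "ft_force": force on the tool from outside, world axes, zero at the start; "torque": the same for the moment, N m; "width": finger opening in m; "grip_force": force on a finger pad.
Only numpy, scipy, OpenCV 4.12 (cv2) and the standard library are available. Lean on these libraries where they do the work, as an engineer would, in place of code of your own. Each camera call takes 0.05 s, during which the arm holds its last target. There are 200 camera calls.

## Working session

There is one attempt and no reset: what is moved stays moved. The work goes in short steps, Python scripts to look and compute and a shell command to move; the robot and the scene stay as the last step left them, time stands still between calls to the robot, and variables do not carry over. Pictures are saved under pics/ and viewed, at most 10 in all, crops included, and the job is handed in when it is done.

```bash
mkdir -p pics; ls; cat > h.py <<'E'
from bench import r
import numpy as np, cv2
from scipy.spatial.transform import Rotation as R
def cam(n):
    c=r.camera(n); a=np.array(c["attitude"],float)
    c["R"]=a if a.shape==(3,3) else R.from_quat(a).as_matrix()
    c["K"]=np.array(c["camera_matrix"]); c["p"]=np.array(c["xyz"]); return c
def at_z(c,uv,z):
    d=c["R"]@np.linalg.inv(c["K"])@np.array([uv[0],uv[1],1.])
    return c["p"]+d*(z-c["p"][2])/d[2]
def proj(c,P):
    q=c["K"]@c["R"].T@(np.array(P)-c["p"]); return q[:2]/q[2]
def save(c,f): cv2.imwrite("pics/"+f,c["img"][:,:,::-1])
E
python3 - <<'E'
from h import *
s=r.read_state(); print({k:np.round(v,3).tolist() for k,v in s.items()})
for n in ("top","side"):
    c=cam(n); save(c,n+"0.png"); print(n,c["p"],c["attitude"],c["K"].tolist())
    for t in ("mould","half","pin","spare","rack","dish_a","beaker","jar","spatula"):
        for o in r.outline_of(t,n)[:3]: print(t,round(o["score"],2),np.round(o["bbox"]))
E
```

```text
pics
{'time': 0.0, 'joint_positions': [1.241, 0.333, -0.065, 1.461, 0.022, 1.35, -0.089], 'joint_vel': [-0.0, 0.001, 0.0, -0.003, -0.0, 0.0, -0.0], 'joint_torque': [0.0, -62.325, 0.025, -38.99, -0.061, 0.04, 0.0], 'ee_pos': [0.189, -0.595, 0.204], 'eef_rot': [0.988, 0.153, -0.0, -0.001], 'ft_force': [-0.112, 0.354, 0.089], 'torque': [-0.008, -0.039, -0.047], 'grip_force': 0.0, 'width': 0.087}
top [ 0.44013803 -0.01262368  1.20255029] [-0.70170369  0.70974611 -0.0454672   0.04248674] [[528.1041939480439, 0.0, 313.3410733873503], [0.0, 528.1041939480439, 243.53125405630087], [0.0, 0.0, 1.0]]
mould 0.82 [276. 248.  95.  77.]
half 0.96 [262. 244.  26.  65.]
half 0.58 [437. 291.  74.  27.]
pin 0.74 [502. 287.  17.  13.]
pin 0.67 [500. 319.  16.   6.]
pin 0.54 [464. 295.  12.  12.]
spare 0.48 [424. 290.   8.  16.]
rack 0.7 [438. 292.  73.  30.]
rack 0.19 [276. 248.  94.  77.]
dish_a 0.81 [341. 181.  44.  42.]
dish_a 0.66 [323. 328.  38.  36.]
beaker 0.64 [461. 192.  38.  35.]
beaker 0.38 [138. 207.  34.  31.]
jar 0.84 [139. 206.  36.  33.]
spatula 0.67 [146. 321.  32.  75.]
side [ 0.47801323 -0.99413469  0.88070185] [ 0.90262509 -0.04817542  0.02543221 -0.42696637] [[594.3559612059565, 0.0, 313.38752415293527], [0.0, 594.3559612059565, 232.49707954368068], [0.0, 0.0, 1.0]]
mould 0.9 [306. 232.  73.  74.]
half 0.95 [307. 214.  56.  39.]
pin 0.95 [235. 404.   9.  35.]
pin 0.91 [226. 368.  16.  41.]
pin 0.84 [264. 356.  14.  32.]
spare 0.57 [269. 322.  10.  24.]
rack 0.62 [266. 356.  31.  82.]
dish_a 0.95 [388. 271.  43.  36.]
dish_a 0.87 [228. 267.  48.  34.]
dish_a 0.47 [396. 355.  39.  55.]
beaker 0.9 [396. 356.  38.  59.]
jar 0.57 [331. 148.  22.  35.]
spatula 0.65 [236. 170.  59.  11.]
```

View pics/top0.png

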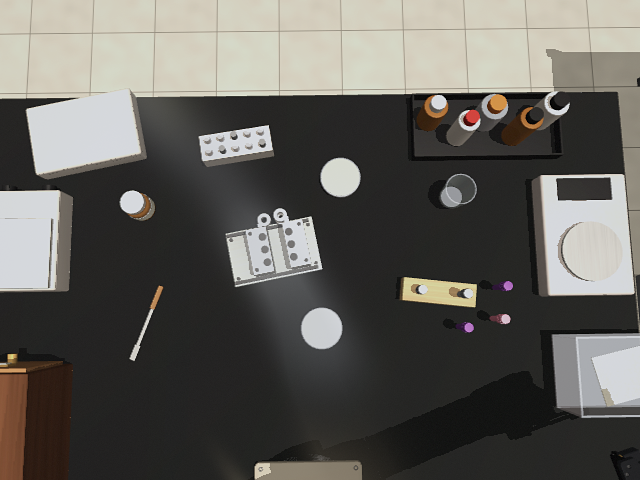

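View pics/side0.png

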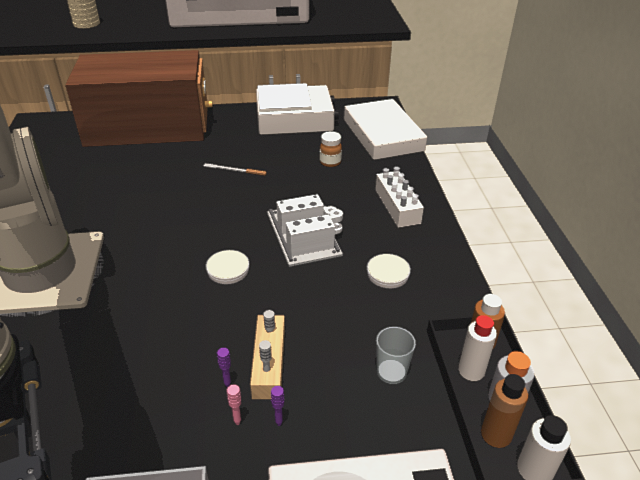

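The top view shows the mould at (275,248) with its sliding half at (262,245) and the eyes at (264,219) and (281,215). Things that could be taken for the pin (top/side pixels): rack pin A (467,293)/(265,355), rack pin B (422,290)/(269,321), purple (508,286)/(278,405), pink (503,319)/(234,404), purple (468,327)/(224,368). Only the two rack pins are steel, and A looks the taller, so I'll check it in a crop.

```bash
python3 - <<'E'
from h import *
t=cv2.imread("pics/top0.png"); s=cv2.imread("pics/side0.png")
a=cv2.resize(t[200:300,215:335],(480,400),interpolation=cv2.INTER_CUBIC)
b=cv2.resize(s[300:400,235:315],(320,400),interpolation=cv2.INTER_CUBIC)
c=cv2.resize(t[268:318,390:490],(800,200)[:1]+(200,) if 0 else (400,200),interpolation=cv2.INTER_CUBIC)
d=cv2.resize(s[185:265,260:350],(225,200),interpolation=cv2.INTER_CUBIC)
o=np.zeros((600,800,3),np.uint8); o[:400,:480]=a;o[:400,480:]=b;o[400:,:400]=c;o[400:,400:625]=d
cv2.imwrite("pics/crop1.png",o)
ct=cam("top"); cs=cam("side")
np.set_printoptions(precision=3,suppress=True)
for uv in [(467.5,293.5),(423,290)]:
  for z in (.082,.104):
    P=at_z(ct,uv,z); print(uv,z,P,proj(cs,P))
print("hinge",at_z(ct,(281,215),.07),at_z(ct,(264,219),.051))
for n,uv in dict(pinkpurp=(508,286),).items(): print(n,at_z(ct,uv,.1))
E
```

```text
(467.5, 293.5) 0.082 [ 0.47  -0.343  0.082] [264.7   355.037]
(467.5, 293.5) 0.104 [ 0.47  -0.337  0.104] [263.553 343.588]
(423, 290) 0.082 [ 0.479 -0.249  0.082] [266.999 313.816]
(423, 290) 0.104 [ 0.478 -0.244  0.104] [265.905 303.547]
hinge [0.645 0.051 0.07 ] [0.64  0.09  0.051]
pinkpurp [ 0.484 -0.423  0.1  ]
```

View pics/crop1.png

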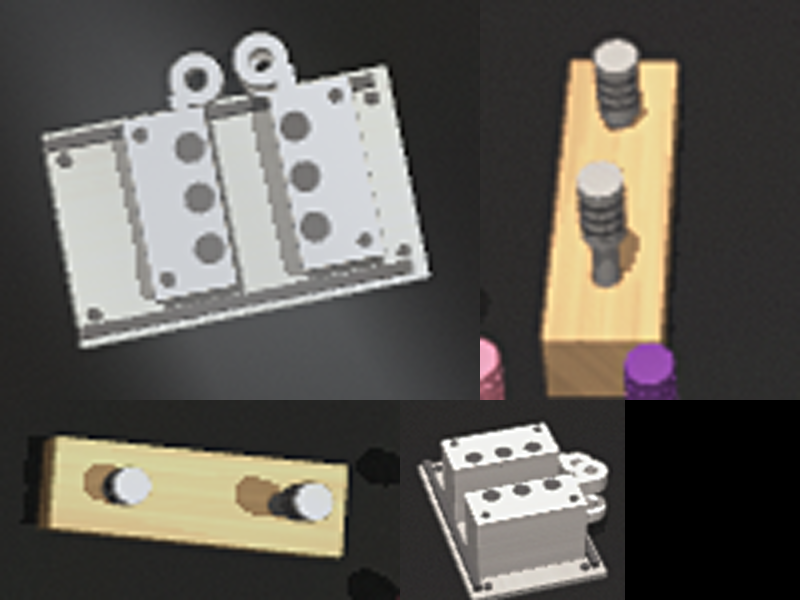

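Pin A (side crop, about (600,185)) shows bare shank above the rack, so it's the long one. Pin B's head sits on the wood, so it's the spare. Next I work out the mould pose from the crop corners.

```bash
python3 - <<'E'
from h import *
np.set_printoptions(precision=4,suppress=True)
ct=cam("top")
f=lambda u,v,z: at_z(ct,(215+u/4,200+v/4),z)
pl=[f(42,135,.006),f(387,67,.006),f(430,275,.006),f(80,347,.006)]
for a,b in ((0,1),(1,2),(2,3),(3,0)):
    d=pl[b]-pl[a]; print("plate",np.linalg.norm(d),np.degrees(np.arctan2(d[1],d[0])))
c=np.mean(pl,0); print("centre",c)
sl=[f(122,125,.07),f(210,107,.07),f(242,290,.07),f(157,303,.07)]
for a,b in ((0,1),(1,2),(2,3),(3,0)):
    d=sl[b]-sl[a]; print("slide",np.linalg.norm(d),np.degrees(np.arctan2(d[1],d[0])))
print("slide centre",np.mean(sl,0)," back mid",(sl[0]+sl[3])/2)
ht=f(260,59,.07); he=f(196,80,.051); print("hinge",ht,he,np.linalg.norm((ht-he)[:2]))
P=at_z(ct,(468,293.5),.104); print("pin",P)
th=np.radians(12)
print("cs hinge side proj", proj(cam("side"),ht))
E
```

```text
plate 0.20119957801563335 -79.32561869994639
plate 0.12217638144728514 -169.1227483828741
plate 0.20193624538215094 100.98847296368706
plate 0.12328297869292523 10.534473995711963
centre [0.5729 0.0718 0.006 ]
slide 0.048562997760529227 -78.91324128503753
slide 0.10099089614052846 -170.26391810931602
slide 0.046021854767984864 98.06548553844732
slide 0.09853743046135645 11.217353685537008
slide centre [0.5659 0.0955 0.07  ]  back mid [0.5619 0.1188 0.07  ]
hinge [0.6457 0.0536 0.07  ] [0.6378 0.0901 0.051 ] 0.03734354357540048
pin [ 0.4695 -0.3376  0.104 ]
cs hinge side proj [335.2114 212.4736]
```

```bash
python3 -m pendant '[[0,0,0,0.122],[0.035,0,0,0],[0.035,0,0,0],[0.035,0,0,0],[0.035,0,0,0],[0.035,0,0,0],[0.035,0,0,0],[0.035,0,0,0]]' 0; python3 -m pendant '[[0.02,-0.035,0,0],[0.02,-0.035,0,0],[0.02,-0.035,0,0],[0.02,-0.035,0,0],[0.02,-0.035,0,0],[0.02,-0.035,0,0],[0.02,-0.035,0,0],[0.02,-0.035,0,0]]';  python3 -m pendant '[[0.01,-0.038,0,0],[0.01,-0.038,0,0],[0.01,-0.038,0,0],[0.01,-0.038,0,0],[0.01,-0.038,0,0],[0.01,-0.038,0,0],[0,-0.038,0,0],[0,-0.038,0,0]]'; python3 -c "
from h import *
s=r.read_state();print(s['ee_pos'],s['eef_rot'],s['joint_positions'],2*np.degrees(np.arctan2(s['eef_rot'][1],s['eef_rot'][0])))"
```

```text
time: 1.87
ee_pos: [0.4312, -0.5503, 0.2052]
eef_rot: [0.996, 0.092, 0.0, 0.0]
ft_force: [-0.8, -1.2, -0.1]
width: 0.0421
grip_force: 0.0
time: 2.53
ee_pos: [0.5357, -0.2443, 0.2054]
eef_rot: [0.996, 0.092, 0.0, 0.0]
ft_force: [1.2, -0.2, 0.4]
width: 0.001
grip_force: 0.0
time: 3.2
ee_pos: [0.5383, 0.0656, 0.2052]
eef_rot: [0.996, 0.092, 0.0, -0.0]
ft_force: [1.4, 0.3, 0.2]
width: 0.0005
grip_force: 0.0
[0.53826287 0.06562144 0.20522344] [ 9.95724373e-01  9.23738764e-02  1.96867582e-04 -1.65237785e-05] [ 0.23872425  0.1865413  -0.49935994  1.6601383   0.09188925  1.31788775
 -1.66211676] 10.600378706792611
```

```bash
python3 -m pendant '[[0,0,0,0],[0,0,0,0]]'; python3 - <<'E'
from h import *
c=cam("wrist"); save(c,"w1.png"); print(c["p"],R.from_matrix(c["R"]).as_matrix().round(3).tolist(),c["K"][0])
P=np.array([.6457,.0536,.07]);print(proj(c,P))
E
```

```text
time: 3.37
ee_pos: [0.5381, 0.0663, 0.2054]
eef_rot: [0.996, 0.095, 0.0, -0.0]
ft_force: [-0.6, -0.7, 0.4]
width: 0.0007
grip_force: 0.0
[0.61802867 0.08172033 0.38367726] [[0.189, -0.939, -0.288], [-0.982, -0.181, -0.055], [-0.0, 0.294, -0.956]] [395.08220655   0.         316.66787546]
[360.92213947  88.23036289]
```

View pics/w1.png

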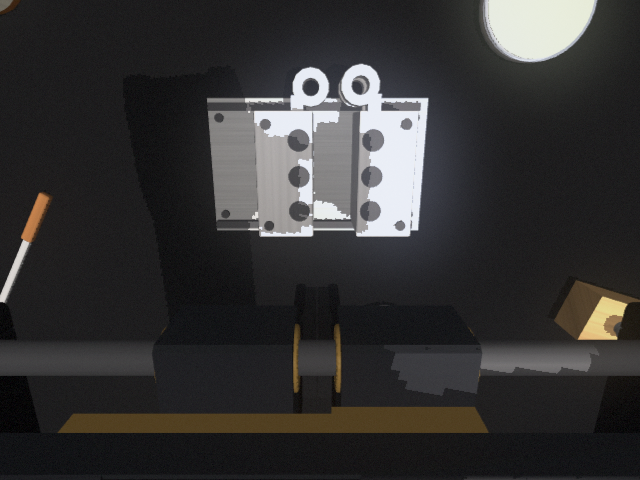

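The wrist view shows the mould square to the image, with the top eye's hole at (360,84) and the open half's back edge at about column 254. I'll move behind that face and go down.

```bash
python3 -m pendant '[[0.018,-0.03,0,0],[0.018,-0.03,0,0],[0,-0.028,0,0],[0,0,0.03,0],[0,0,0.03,0],[0,0,0.03,0],[0,0,0.03,0],[0,0,0.03,0]]'; python3 -m pendant '[[0,0,0.01,0],[0,0,0,0],[0,0,0,0]]';python3 - <<'E'
from h import *
c=cam("side"); save(c,"s1.png")
t=cv2.resize(c["img"][120:280,200:420,::-1],(770,560)); cv2.imwrite("pics/s1c.png",t)
s=r.read_state(); o=np.array([.5789,.0411]); a=np.radians(10.6); d=s['ee_pos'][:2]-o
print(d@[np.cos(a),np.sin(a)],d@[-np.sin(a),np.cos(a)])
E
```

```text
time: 4.08
ee_pos: [0.5584, 0.1546, 0.0536]
eef_rot: [0.996, 0.091, 0.0, 0.0]
ft_force: [0.5, -0.1, -0.3]
width: 0.0006
grip_force: 0.0
time: 4.33
ee_pos: [0.5585, 0.1561, 0.0459]
eef_rot: [0.996, 0.092, 0.0, 0.0]
ft_force: [0.2, -0.6, 1.0]
width: 0.0008
grip_force: 0.0
0.001753447664985175 0.11713702765523185
```

View pics/s1c.png

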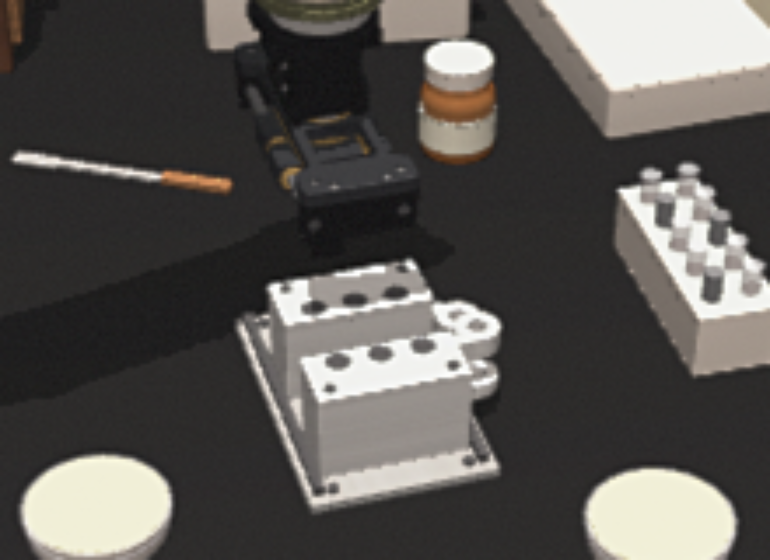

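The gripper is behind the open half, shut and clear of the jar. I'll push gently along tool +y.

```bash
python3 -m pendant '[[0,0.008,0,0],[0,0.008,0,0],[0,0.004,0,0],[0,0.004,0,0],[0,0.004,0,0],[0,0.004,0,0],[0,0.004,0,0],[0,0,0,0]]' | egrep 'pos|force'; python3 -m pendant '[[0,0.003,0,0],[0,0.003,0,0],[0,0.003,0,0],[0,0.002,0,0],[0,0,0,0]]'| egrep 'pos|ft_f'
```

```text
ee_pos: [0.5647, 0.1208, 0.0453]
ft_force: [-0.0, 0.2, 0.2]
grip_force: 0.2
ee_pos: [0.5666, 0.1098, 0.0451]
ft_force: [-0.1, 0.4, 0.4]
```

```bash
for i in 1 ; do python3 -m pendant '[[0,0.002,0,0],[0,0.002,0,0]]' | egrep 'pos|ft_f'; python3 -m pendant '[[0,0.0015,0,0],[0,0.0015,0,0]]' | egrep 'pos|ft_f';  done; python3 - <<'E'
from h import *
c=cam("top")
for n in ("half","mould"):
  for o in r.outline_of(n,"top")[:2]: print(n,o["score"],o["bbox"])
c=cam("side")
print([ (o["score"],o["bbox"]) for o in r.outline_of("half","side")[:2]])
E
```

```text
ee_pos: [0.5671, 0.1068, 0.0451]
ft_force: [1.3, 2.9, 1.8]
ee_pos: [0.5677, 0.1036, 0.0451]
ft_force: [0.7, 3.1, 0.0]
half 0.52 [339.6, 179.7, 37.1, 43.4]
half 0.5 [277.4, 229.5, 10.1, 37.6]
mould 0.86 [297.9, 241.7, 50.5, 69.2]
[(0.77, [304.2, 220.1, 47.1, 35.2])]
```

In contact, with 3 N of rub. I'll keep going in millimetre steps until the hard stop.

```bash
for i in 1 2 3; do :; done; python3 -m pendant '[[0,0.001,0,0],[0,0.001,0,0]]' | egrep 'pos|ft_f'; python3 -m pendant '[[0,0.001,0,0],[0,0.0005,0,0]]' | egrep 'pos|ft_f'
```

```text
ee_pos: [0.5678, 0.102, 0.045]
ft_force: [0.2, 2.7, -0.3]
ee_pos: [0.5681, 0.1002, 0.045]
ft_force: [-1.4, 2.9, -0.3]
```

```bash
python3 -m pendant '[[0,0.001,0,0],[0,0,0,0]]' | egrep 'pos|ft_f'; python3 -m pendant '[[0,0.001,0,0],[0,0,0,0]]' | egrep 'pos|ft_f'
```

```text
ee_pos: [0.5684, 0.099, 0.045]
ft_force: [-1.0, 2.1, 0.4]
ee_pos: [0.5686, 0.0981, 0.045]
ft_force: [-0.5, 2.1, -0.5]
```

```bash
python3 -m pendant '[[0,0.001,0,0],[0,0,0,0]]' | egrep 'pos|ft_f'; python3 -m pendant '[[0,0.001,0,0],[0,0,0,0]]' | egrep 'pos|ft_f'
```

```text
ee_pos: [0.5688, 0.097, 0.045]
ft_force: [-1.2, 3.2, -1.7]
ee_pos: [0.569, 0.0961, 0.045]
ft_force: [-0.2, 2.3, -1.5]
```

```bash
python3 -m pendant '[[0,0.001,0,0],[0,0,0,0]]' | egrep 'pos|ft_f'; python3 -c "
from h import *
c=cam('wrist');save(c,'w2.png');c=cam('top')
t=cv2.resize(c['img'][190:290,225:345,::-1],(720,600),interpolation=cv2.INTER_CUBIC);cv2.imwrite('pics/t2.png',t)"
```

```text
ee_pos: [0.5692, 0.0951, 0.0451]
ft_force: [-1.4, 2.1, -1.8]
```

View pics/w2.png

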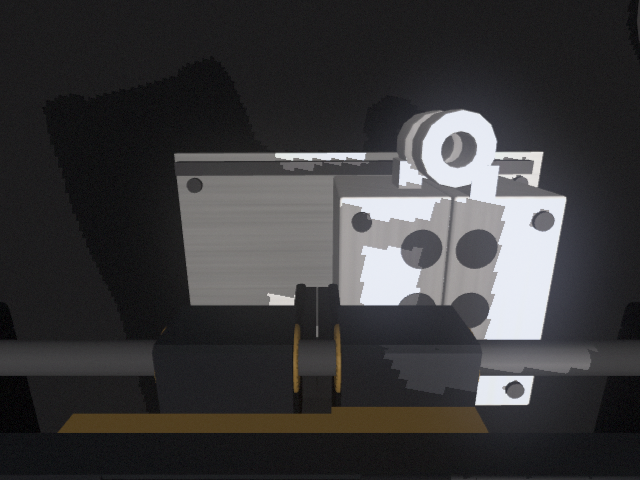

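The halves look nearly shut, with a thin dark line at column 448. I'll push on until the force rises.

```bash
python3 -m pendant '[[0,0.001,0,0],[0,0,0,0]]' | egrep 'pos|ft_f'; python3 -m pendant '[[0,0.001,0,0],[0,0,0,0]]' | egrep 'pos|ft_f'
```

```text
ee_pos: [0.5693, 0.0944, 0.0451]
ft_force: [-1.6, 2.9, -1.9]
ee_pos: [0.5693, 0.0944, 0.0451]
ft_force: [-2.9, 5.3, -1.9]
```

```bash
python3 -m pendant '[[0,0.001,0,0],[0,0,0,0],[0,0,0,0]]' | egrep 'pos|ft_f'
```

```text
ee_pos: [0.5693, 0.0944, 0.0451]
ft_force: [-3.0, 9.0, -1.4]
```

It's hard against the stop: 9 N and no more motion. I'll back off, go up, and measure the hinge from above.

```bash
python3 -m pendant '[[0,-0.01,0,0],[0,-0.015,0,0],[0,0,-0.03,0],[0,0,-0.035,0],[0,0,-0.035,0],[0,0,-0.035,0],[0,0,-0.02,0],[0,0.025,0,0]]' | egrep 'pos'; python3 -m pendant '[[0.0,0.038,0,0],[0,0.01,0,0],[0,0,0,0],[0,0,0,0]]' | egrep 'pos';  python3 - <<'E'
from h import *
np.set_printoptions(precision=4,suppress=True)
for n in ("wrist","top"):
    c=cam(n); save(c,n+"3.png")
    P=proj(c,[.6457,.0536,.07]); h=40 if n=="wrist" else 20
    u0,v0=(P-h).astype(int); cr=c["img"][max(v0,0):v0+2*h,u0:u0+2*h]; cv2.imwrite(f"pics/eye_{n}.png",cv2.resize(cr[:,:,::-1],(400,400*cr.shape[0]//cr.shape[1]),interpolation=cv2.INTER_CUBIC))
    print(n,P,u0,v0,c["p"])
a,b=[cv2.imread(f"pics/eye_{n}.png") for n in("wrist","top")]
h=max(a.shape[0],b.shape[0]); o=np.zeros((h,800,3),np.uint8);o[:a.shape[0],:400]=a;o[:b.shape[0],400:]=b;cv2.imwrite("pics/eyes.png",o)
E
```

```text
ee_pos: [0.5715, 0.0979, 0.2063]
ee_pos: [0.5789, 0.044, 0.2003]
wrist [320.149  138.2756] 280 98 [0.6589 0.059  0.3785]
top [279.9857 214.7585] 259 194 [ 0.4401 -0.0126  1.2026]
```

View pics/eyes.png

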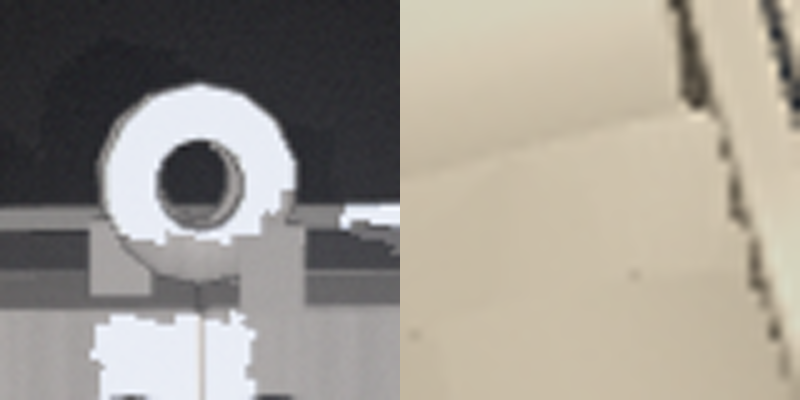

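```bash
python3 - <<'E'
from h import *
np.set_printoptions(precision=4,suppress=True)
c=cam("wrist"); print(at_z(c,(319.5,134.3),.07))
s=r.read_state();print(s["ee_pos"],s["eef_rot"],c["R"].tolist(),c["p"],c["K"])
E
```

```text
[0.6481 0.0571 0.07  ]
[0.5785 0.0464 0.2003] [0.9957 0.093  0.0001 0.    ] [[0.1851793765696611, -0.9393149176491221, -0.2887838014416578], [-0.9827047261995921, -0.17696120028249085, -0.05455414465982476], [0.0001399937733053136, 0.2938915090239991, -0.9558387737089035]] [0.6586 0.0613 0.3785] [[395.0822   0.     316.6679]
 [  0.     395.0822 240.386 ]
 [  0.       0.       1.    ]]
```

```bash
python3 -m pendant '[[-0.022,0.0325,0,0],[-0.022,0.0325,0,0],[-0.022,0.0325,0,0],[-0.022,0.0325,0,0],[-0.022,0.0325,0,0],[-0.022,0.0325,0,0],[-0.022,0.0325,0,0],[-0.022,0.0325,0,0]]' 0.55 | egrep 'pos'; python3 -m pendant '[[-0.022,0.0325,0,0],[-0.022,0.0325,0,0],[-0.022,0.0325,0,0],[0,0,0,0],[0,0,0,0],[0,0,0,0],[0,0,0,0],[0,0,0,0]]' | egrep 'pos|width'; python3 - <<'E'
from h import *
np.set_printoptions(precision=4,suppress=True)
c=cam("wrist"); save(c,"w4.png"); s=r.read_state()
print(s["ee_pos"],c["p"],proj(c,[.4695,-.3376,.104]))
for o in r.outline_of("pin","wrist")[:4]: print(o["score"],o["bbox"])
E
```

```text
ee_pos: [0.4528, -0.2433, 0.2005]
ee_pos: [0.4075, -0.3492, 0.2003]
width: 0.0479
[ 0.4073 -0.3494  0.2002] [ 0.4874 -0.3339  0.3785] [317.027  147.1744]
0.93 [400.1, 225.9, 35.8, 40.7]
0.67 [316.8, 143.3, 27.6, 32.8]
0.67 [432.3, 145.2, 46.0, 28.3]
0.57 [301.3, 228.1, 29.4, 41.9]
```

View pics/w4.png

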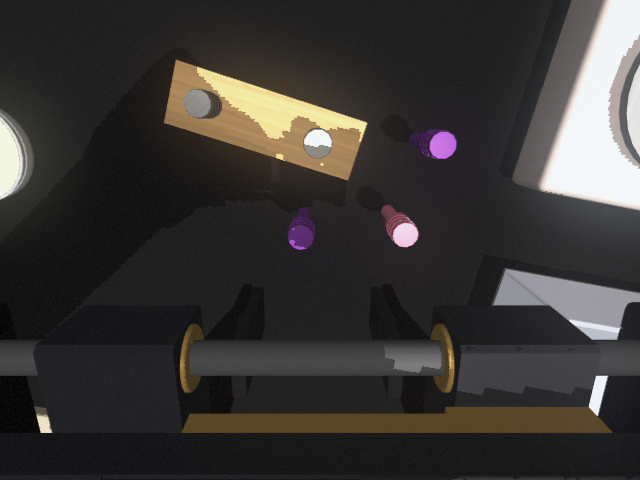

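The close view confirms it: the steel pin head at (317,142) is the one at the rack end nearest the purple and pink dummies at (440,145), (404,235) and (301,232). The spare is at (200,103).

```bash
python3 - <<'E'
from h import *
np.set_printoptions(precision=4,suppress=True)
c=cam("wrist"); s=r.read_state()
cr=c["img"][120:165,295:340].astype(int).min(2); m=(cr>95).astype(np.uint8)
# grey (unsaturated) head disc
im=c["img"][120:165,295:340].astype(int); m=((im.max(2)-im.min(2)<25)&(im.min(2)>90)).astype(np.uint8)
n,l,st,ce=cv2.connectedComponentsWithStats(m); k=1+np.argmax(st[1:,4]); print(st[k],ce[k]+[295,120])
uv=np.array([295+st[k][0]+st[k][2]/2-.5,120+st[k][1]+st[k][3]/2-.5]); print(uv)
P=at_z(c,uv,.104); print("pin",P)
a=np.radians(2*np.degrees(np.arctan2(s["eef_rot"][1],s["eef_rot"][0]))); d=P-s["ee_pos"]
print(a,"tool dx,dy",d[0]*np.cos(a)+d[1]*np.sin(a),d[0]*np.sin(a)-d[1]*np.cos(a))
E
```

```text
[  8   8  29  30 674] [316.7047 142.2285]
[317.  142.5]
pin [ 0.4722 -0.3376  0.104 ]
0.18632426032559402 tool dx,dy 0.06637533313849442 -4.054723826057462e-05
```

```bash
python3 -m pendant '[[0.03,0,0,0],[0.035,0,0,0],[0,0,0.03,0],[0,0,0.03,0],[0,0,0.03,0],[0,0,0.02,0],[0,0,0.005,0],[0,0,0,0]]' | egrep 'pos|ft_f'; python3 -m pendant '[[0,0,0,0],[0,0,0,0],[0,0,0,0],[0,0,0,0],[0,0,0,0],[0,0,0,0],[0,0,0,0],[0,0,0,0]]' 0 45
```

```text
ee_pos: [0.4697, -0.3379, 0.084]
ft_force: [0.2, -0.5, 0.1]
time: 11.87
ee_pos: [0.4714, -0.3392, 0.0867]
eef_rot: [0.996, 0.092, 0.001, 0.001]
ft_force: [-0.6, 3.2, 10.7]
width: 0.0044
grip_force: 5.1
```

The width is only 4 mm, so the head isn't held properly. I need to look.

```bash
python3 - <<'E'
from h import *
c=cam("wrist"); w=cv2.resize(c["img"][180:420,160:480,::-1],(400,300))
s=cam("side"); a=cv2.resize(s["img"][270:420,190:340,::-1],(400,400),interpolation=cv2.INTER_CUBIC)
t=cam("top"); b=cv2.resize(t["img"][240:340,380:530,::-1],(400,267))
o=np.zeros((600,800,3),np.uint8); o[:300,:400]=w; o[:400,400:]=a; o[300:567,:400]=b; cv2.imwrite("pics/g1.png",o)
q=r.read_state(); print(q["time"],q["width"],q["grip_force"],q["ft_force"])
E
```

```text
12.0167 0.0009999253728397793 5.278994162217714 [-0.49087647  2.12685093 10.18180955]
```

View pics/g1.png

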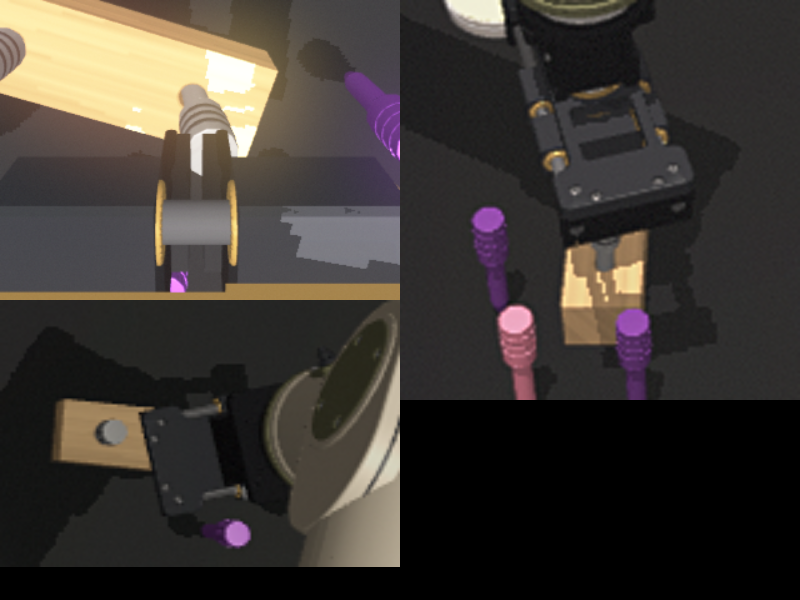

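The head seems to stand ahead (+x) of the closed fingers, so the pin was squeezed out. I'll open, go up to the same viewing pose as before, and measure again.

```bash
python3 -m pendant '[[0,0,0,0],[0,0,0,0],[0,0,0,0],[0,0,0,0],[0,0,0,0]]' 0.55 | egrep 'pos|ft_f|width'; python3 - <<'E'
from h import *
np.set_printoptions(precision=4,suppress=True)
c=cam("wrist"); save(c,"w5.png"); e=r.read_state(); T=R.from_quat(e["eef_rot"]).as_matrix()
for n,z in (("tip",.011),("tcp",0),("grasp",-.008),("headtop",-.019)):
    for x in (-.0095,0,.0095): print(n,x,proj(c,e["ee_pos"]+T@[x,0,z]))
s=cam("side"); print([ (o["score"],o["bbox"]) for o in r.outline_of("pin","side")[:4]])
w=cv2.resize(c["img"][180:420,120:520,::-1],(800,480),interpolation=cv2.INTER_CUBIC);cv2.imwrite("pics/w5c.png",w)
E
```

```text
ee_pos: [0.4712, -0.3393, 0.0864]
ft_force: [-0.2, 1.1, 3.4]
width: 0.0265
tip -0.0095 [316.3438 300.0091]
tip 0 [316.3496 283.3302]
tip 0.0095 [316.3555 266.1911]
tcp -0.0095 [316.3386 309.6536]
tcp 0 [316.3446 292.2119]
tcp 0.0095 [316.3508 274.2625]
grasp -0.0095 [316.3344 317.3391]
grasp 0 [316.3407 299.2987]
grasp 0.0095 [316.347  280.7115]
headtop -0.0095 [316.3282 328.9775]
headtop 0 [316.3346 310.0461]
headtop 0.0095 [316.3413 290.5062]
[(0.93, [225.4, 367.6, 13.9, 39.6]), (0.8, [280.0, 408.9, 9.3, 37.2]), (0.75, [235.6, 404.9, 13.2, 36.7]), (0.63, [314.4, 233.2, 58.9, 64.7])]
```

View pics/w5c.png

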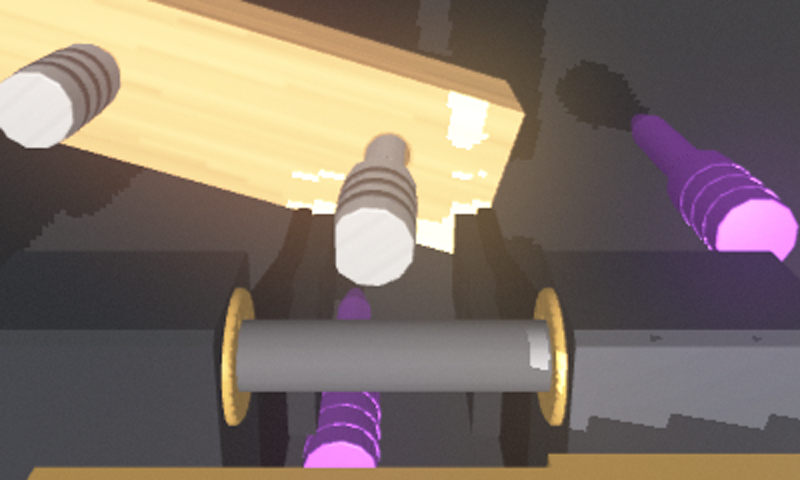

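The pin stands upright in its hole again, head top at about full-frame (307,302). The tool was forced up about 10 N on closing, and the fingertips appear some 10 to 20 px away from where they project. Before retrying I'll find the true tip height by touching a clear patch of bench, with the fingers at pin width.

```bash
python3 -m pendant '[[0,0,-0.02,0],[0,0,-0.03,0],[0,0,-0.03,0],[0,0,-0.034,0],[0.031,-0.0256,0,0],[0.031,-0.0256,0,0],[0.031,-0.0256,0,0],[0.031,-0.0256,0,0]]' | egrep 'pos|ft_f|width'; python3 -m pendant '[[0.031,-0.0256,0,0],[0,0,0.035,0],[0,0,0.035,0],[0,0,0.035,0],[0,0,0.035,0],[0,0,0.02,0],[0,0,0,0],[0,0,0,0]]' 0.23 | egrep 'pos|ft_f|width'; python3 -c "
from h import *
c=cam('top')
for o in r.outline_of('pin','top')[:5]: print(o['score'],o['bbox'])
print(proj(c,[.4695,-.3376,.104]))"
```

```text
ee_pos: [0.5741, -0.2138, 0.1992]
ft_force: [0.4, -0.4, -0.3]
width: 0.0483
ee_pos: [0.5984, -0.1842, 0.0385]
ft_force: [-1.3, -0.2, 0.1]
width: 0.02
0.7 [502.2, 284.6, 24.6, 13.5]
0.64 [501.2, 319.6, 12.3, 10.1]
0.4 [470.5, 328.6, 6.3, 9.6]
[468.00281331 293.51529735]
```

```bash
python3 -m pendant '[[0,0,0.01,0],[0,0,0.008,0],[0,0,0.002,0],[0,0,0,0]]' | egrep 'pos|ft_f'; python3 -m pendant '[[0,0,0.002,0],[0,0,0.002,0],[0,0,0.002,0],[0,0,0,0]]'| egrep 'pos|ft_f'
```

```text
ee_pos: [0.5986, -0.1843, 0.0184]
ft_force: [-0.0, 0.2, -0.2]
ee_pos: [0.599, -0.1844, 0.0128]
ft_force: [0.1, -0.0, 0.1]
```

```bash
python3 -m pendant '[[0,0,0.001,0],[0,0,0.001,0],[0,0,0.001,0],[0,0,0,0]]'| egrep 'pos|ft_f'; python3 -m pendant '[[0,0,0.001,0],[0,0,0.001,0],[0,0,0,0]]'| egrep 'pos|ft_f'; python3 - <<'E'
from h import *
c=cam("side")
e=r.read_state(); T=R.from_quat(e["eef_rot"]).as_matrix()
print(proj(c,e["ee_pos"]), [proj(c,e["ee_pos"]+T@[x,y,.011]).round(1).tolist() for x in(-.0095,.0095) for y in(-.025,.025)])
P=proj(c,e["ee_pos"]).astype(int); save(c,"probe.png")
g=cv2.cvtColor(c["img"],cv2.COLOR_RGB2GRAY)[P[1]-30:P[1]+16:2,P[0]-26:P[0]+26:2]; print(P); print("\n".join(" ".join(f"{v:3d}" for v in row) for row in g))
E
```

```text
ee_pos: [0.5991, -0.1845, 0.01]
ft_force: [-0.4, -0.5, 0.2]
ee_pos: [0.5991, -0.1845, 0.008]
ft_force: [0.4, 1.4, -0.1]
[327.50783176 310.74115992] [[319.2, 306.8], [326.7, 324.5], [328.1, 304.8], [335.8, 322.5]]
[327 310]
 31  33  33  34  32  36  65  64  66  64  35  68  64  67  66  66  64  65  66  64  65  67  80  29  67  64
 30  33  34  33  30  30  59  65  64  67  33  48  66  64  65  66  66  64  64  65  65  65  80  37  51  67
 33  34  32  34  31  34  38  66  66  65  42  34  64  66  65  65  67  67  64  65  58  50  33  36  58  65
 33  29  32  34  32  33  32  64  66  66  66  35  48  65  64  63  51  39  37  45  52  64  66  67  65  65
 32  34  31  32  33  32  29  46  65  61  59  34  34  66  66  59  65  66  66  66  65  66  66  65  65  64
 32  33  33  35  34  30  34  30  34 134 169 126  49  66  64  66  66  65  64  65  65  65  65  65  66  67
 34  33  31  32  32  34  30  30  98 113 118  63  65  64  64  66  65  65  65  66  65  66  65  66  65  63
 31  32  32  33  33  32  31  28 116  83  96  63  65  64  64  65  64  65  65  65  64  65  66  65  63  63
 34  32  32  30  31  33  32  31  41  51  84  
[... 814 characters left out ...]
  47  36  33  33  69  22  21  19  20  25  25  23  27  31  33  35  36  35  33
 49  46  45  46  47  44  46  34  36  34  35  28  21  23  22  28  32  35  31  33  34  34  30  37  34  35
 46  45  46  45  47  46  47  45  31  31  33  32  32  35  35  35  35  31  36  33  32  34  31  34  34  32
 47  47  46  47  45  44  48  44  31  33  31  34  32  33  35  34  34  31  33  32  36  32  33  33  32  33
 44  44  46  46  48  45  46  47  36  33  32  34  32  32  32  33  31  35  45  46  46  47  47  45  33  33
 47  46  47  45  47  45  46  46  45  33  31  31  35  32  34  48  46  45  43  47  46  46  47  49  44  36
 45  45  46  46  44  48  46  47  46  37  45  31  37  35  31  37  46  46  46  44  46  45  31  37  32  34
```

No contact at TCP 8 mm, so the tips sit further back than stated. I'll continue down gently.

```bash
python3 -m pendant '[[0,0,0.001,0],[0,0,0.001,0],[0,0,0.001,0],[0,0,0,0]]'| egrep 'pos|ft_f'; python3 -m pendant '[[0,0,0.001,0],[0,0,0.001,0],[0,0,0.001,0],[0,0,0,0]]'| egrep 'pos|ft_f'; python3 -m pendant '[[0,0,0.001,0],[0,0,0.001,0],[0,0,0.001,0],[0,0,0,0]]'| egrep 'pos|ft_f'
```

```text
ee_pos: [0.599, -0.1844, 0.0049]
ft_force: [-0.1, -0.1, -0.2]
ee_pos: [0.599, -0.1844, 0.0019]
ft_force: [-0.3, -0.3, -0.5]
ee_pos: [0.599, -0.1844, -0.0011]
ft_force: [0.6, 0.6, 0.0]
```

```bash
python3 -m pendant '[[0,0,0.001,0],[0,0,0.001,0],[0,0,0.001,0],[0,0,0,0]]'| egrep 'pos|ft_f'; python3 -m pendant '[[0,0,0.001,0],[0,0,0.001,0],[0,0,0.001,0],[0,0,0,0]]'| egrep 'pos|ft_f'
```

```text
ee_pos: [0.599, -0.1844, -0.0041]
ft_force: [0.6, -0.8, 0.2]
ee_pos: [0.599, -0.1844, -0.0071]
ft_force: [-0.5, 0.4, 0.0]
```

```bash
python3 -m pendant '[[0,0,0.001,0],[0,0,0.001,0],[0,0,0.001,0],[0,0,0,0]]'| egrep 'pos|ft_f'; python3 -m pendant '[[0,0,0.001,0],[0,0,0.001,0],[0,0,0.001,0],[0,0,0,0]]'| egrep 'pos|ft_f'
```

```text
ee_pos: [0.599, -0.1844, -0.0101]
ft_force: [-0.3, 0.7, -0.2]
ee_pos: [0.599, -0.1844, -0.0131]
ft_force: [0.2, 0.5, -0.8]
```

```bash
python3 -m pendant '[[0,0,0.001,0],[0,0,0.001,0],[0,0,0.001,0],[0,0,0,0]]'| egrep 'pos|ft_f'; python3 -m pendant '[[0,0,0.001,0],[0,0,0.001,0],[0,0,0.001,0],[0,0,0,0]]'| egrep 'pos|ft_f'
```

```text
ee_pos: [0.599, -0.1844, -0.0161]
ft_force: [-0.6, -0.6, 0.2]
ee_pos: [0.5993, -0.1845, -0.017]
ft_force: [-8.9, 2.3, 19.9]
```

```bash
python3 -m pendant '[[0,0,0.001,0],[0,0,0.001,0],[0,0,0.001,0],[0,0,0,0]]'| egrep 'pos|ft_f';python3 -m pendant '[[0,0,0.001,0],[0,0,0.001,0],[0,0,0.001,0],[0,0,0,0]]'| egrep 'pos|ft_f'; python3 - <<'E'
from h import *
e=r.read_state(); print(e["time"],e["eef_rot"],e["joint_positions"])
c=cam("wrist"); print(c["p"]); save(c,"w6.png")
E
```

```text
ee_pos: [0.5994, -0.1845, -0.0171]
ft_force: [-22.1, 4.7, 46.8]
ee_pos: [0.5995, -0.1845, -0.0173]
ft_force: [-35.4, 7.7, 75.7]
18.9833 [ 9.95750296e-01  9.20899299e-02 -1.06785194e-04  8.84334525e-04] [ 0.4441854   0.56026938 -0.28279636  1.65150233  0.18473743  0.95570035
 -1.29089659]
[ 0.67958301 -0.16916499  0.16085375]
```

The bench is met at TCP z = −0.017, so the real tips are about 17 mm behind the reported TCP, 28 mm shorter than stated. That fits the slip, since the earlier grasp only caught the top 3 mm of the head. I'll back off, and from here tip height = TCP z + 17 mm.

```bash
python3 -m pendant '[[0,0,-0.006,0],[0,0,-0.03,0],[0,0,-0.035,0],[0,0,-0.035,0],[0,0,-0.035,0],[0,0,-0.035,0],[0,0,-0.035,0],[0,0,0,0]]' 0.55 | egrep 'pos|ft_f'; python3 -m pendant '[[-0.031,0.0256,0,0],[-0.031,0.0256,0,0],[-0.031,0.0256,0,0],[-0.031,0.0256,0,0],[-0.031,0.0256,0,0],[-0.032,0,0,0],[-0.033,0,0,0],[0,0,0,0]]'| egrep 'pos|ft_f'; python3 -m pendant '[[0,0,0,0],[0,0,0,0]]'| egrep 'pos|ft_f';  python3 - <<'E'
from h import *
np.set_printoptions(precision=4,suppress=True)
c=cam("wrist"); s=r.read_state(); save(c,"w7.png"); print(s["ee_pos"])
for o in r.outline_of("pin","wrist")[:5]: print(o["score"],o["bbox"])
P=proj(c,[.4722,-.3376,.104]).astype(int); print(P)
im=c["img"][P[1]-28:P[1]+28,P[0]-28:P[0]+28].astype(int); m=((im.max(2)-im.min(2)<25)&(im.min(2)>90)).astype(np.uint8)
n,l,st,ce=cv2.connectedComponentsWithStats(m); k=1+np.argmax(st[1:,4]); print(st[k])
uv=np.array([P[0]-28+st[k][0]+st[k][2]/2-.5,P[1]-28+st[k][1]+st[k][3]/2-.5]); print(uv)
Q=at_z(c,uv,.104); print("pin",Q)
a=2*np.arctan2(s["eef_rot"][1],s["eef_rot"][0]); d=Q-s["ee_pos"]
print(a,"tool dx,dy",d[0]*np.cos(a)+d[1]*np.sin(a),d[0]*np.sin(a)-d[1]*np.cos(a))
E
```

```text
ee_pos: [0.6024, -0.185, 0.1943]
ft_force: [0.5, 0.3, 0.1]
ee_pos: [0.4003, -0.3539, 0.186]
ft_force: [0.1, -1.2, -0.7]
ee_pos: [0.4069, -0.3504, 0.1863]
ft_force: [0.3, 0.6, -0.0]
[ 0.4074 -0.35    0.1862]
0.92 [437.0, 144.3, 51.7, 30.6]
0.89 [401.2, 229.5, 43.0, 42.0]
0.81 [304.8, 142.8, 35.6, 32.7]
0.78 [297.9, 232.6, 31.2, 43.8]
[315 143]
[  3  12  33  32 771]
[306.  142.5]
pin [ 0.4715 -0.3313  0.104 ]
0.18623789544569075 tool dx,dy 0.06647000624824193 -0.006535000083050123
```

The pin now leans about 6 mm towards +y at the head, within the hole's slack, and closing the pads will bring it upright. I'll grasp again with tips at 74 mm, so TCP z = 0.057.

```bash
python3 -m pendant '[[0.033,0,0,0],[0.033,-0.001,0,0],[0,0,0.03,0],[0,0,0.03,0],[0,0,0.03,0],[0,0,0.03,0],[0,0,0.009,0],[0,0,0,0]]' | egrep 'pos|ft_f'; python3 -m pendant '[[0,0,0,0],[0,0,0,0],[0,0,0,0],[0,0,0,0],[0,0,0,0],[0,0,0,0],[0,0,0,0]]' 0.15 15
```

```text
ee_pos: [0.4704, -0.3359, 0.0546]
ft_force: [0.3, 0.1, 0.1]
time: 21.88
ee_pos: [0.4716, -0.338, 0.058]
eef_rot: [0.996, 0.092, 0.001, 0.001]
ft_force: [0.4, -0.6, 4.9]
width: 0.0196
grip_force: 15.0
```

```bash
python3 -m pendant '[[0,0,0,0],[0,0,0,0],[0,0,0,0]]' 0.1 50| egrep 'pos|ft_f|wid|grip'; python3 -m pendant '[[0,0,-0.01,0],[0,0,-0.015,0],[0,0,-0.015,0],[0,0,-0.015,0],[0,0,-0.015,0],[0,0,-0.015,0],[0,0,-0.015,0],[0,0,0,0]]'| egrep 'pos|ft_f|wid|grip'; python3 - <<'E'
from h import *
np.set_printoptions(precision=4,suppress=True)
e=r.read_state(); T=R.from_quat(e["eef_rot"]).as_matrix(); print(e["ee_pos"],e["eef_rot"],e["ft_force"])
for n in ("wrist","side","top"):
    c=cam(n); save(c,n+"8.png")
    # expected tip & head top (tip at TCP z - .048 given TCP .058 when tip .010)
    print(n,"tip",proj(c,e["ee_pos"]+T@[0,0,.048]),"seat",proj(c,e["ee_pos"]+T@[0,0,-.010]),"top",proj(c,e["ee_pos"]+T@[0,0,-.046]))
    for o in r.outline_of("pin",n)[:4]: print(round(o["score"],2),o["bbox"])
E
```

```text
ee_pos: [0.4716, -0.338, 0.0579]
ft_force: [0.1, 0.1, 5.2]
width: 0.0187
grip_force: 50.0
ee_pos: [0.4723, -0.3382, 0.1605]
ft_force: [1.3, 0.4, -0.8]
width: 0.0188
grip_force: 50.0
[ 0.4723 -0.3382  0.1605] [0.9957 0.0923 0.0016 0.0013] [ 1.2533  0.3907 -0.8468]
wrist tip [316.677  258.9393] seat [316.6936 301.0187] top [316.71   342.7517]
0.75 [392.5, 293.1, 17.6, 19.0]
0.72 [316.8, 296.3, 52.7, 89.6]
0.67 [437.9, 241.7, 50.8, 51.3]
side tip [265.1037 340.911 ] seat [263.2855 317.0934] top [262.0848 301.3659]
0.88 [279.8, 406.4, 10.3, 36.6]
0.83 [225.4, 368.6, 14.0, 40.0]
0.75 [236.2, 404.0, 10.7, 35.0]
top tip [469.4647 291.9443] seat [478.2313 291.0608] top [484.1835 290.4608]
0.69 [464.8, 328.6, 17.9, 11.7]
0.66 [498.0, 318.0, 4.7, 8.8]
0.62 [147.9, 323.4, 31.5, 72.1]
```

```bash
python3 - <<'E'
from h import *
np.set_printoptions(precision=4,suppress=True)
e=r.read_state(); T=R.from_quat(e["eef_rot"]).as_matrix()
c=cam("wrist"); o=[o for o in r.outline_of("pin","wrist") if abs(o["bbox"][0]-316)<12 and o["bbox"][3]>60][0]; m=o["mask"]
for v in range(248,345,4):
    u=np.where(m[v])[0]
    if len(u): print(v,u.min(),u.max(),(u.min()+u.max())/2)
# render a model of the pin silhouette at tcp offsets (dx, tilt about y) and fit
zt=np.r_[np.linspace(.048,.036,5),np.linspace(.036,-.010,9),np.linspace(-.010,-.046,7)]
rr=np.r_[np.linspace(.003,.006,5),np.full(9,.006),np.full(7,.010)]
ph=np.linspace(0,2*np.pi,24)
def sil(dx,dy,ax,ay,dz):
    im=np.zeros((480,640),np.uint8)
    rings=[]
    for z,ra in zip(zt,rr):
        q=np.c_[ra*np.cos(ph)+dx+ay*(z+.018),ra*np.sin(ph)+dy+ax*(z+.018),np.full(24,z+dz)]
        rings.append(np.array([proj(c,e["ee_pos"]+T@p) for p in q]))
    for a,b in zip(rings[:-1],rings[1:]):
        cv2.fillConvexPoly(im,cv2.convexHull(np.r_[a,b].astype(np.float32)).round().astype(int),1)
    return im>0
from scipy.optimize import minimize
sel=slice(240,300)
f=lambda p: 1-(lambda s:(s[sel]&m[sel]).sum()/(s[sel]|m[sel]).sum())(sil(*(p/100)))
S=np.vstack([np.zeros(5),np.diag([.3,.3,3,3,.4])])
g=minimize(f,np.zeros(5),method="Nelder-Mead",options=dict(initial_simplex=S,maxiter=200)); print("IoU",1-f(np.zeros(5)),1-g.fun,g.x/100)
E
```

```text
256 313 322 317.5
260 309 325 317.0
264 307 327 317.0
268 307 327 317.0
272 307 327 317.0
276 306 327 316.5
280 306 328 317.0
284 306 328 317.0
288 301 333 317.0
292 298 335 316.5
296 296 337 316.5
300 296 338 317.0
304 295 338 316.5
308 295 339 317.0
312 295 339 317.0
316 294 339 316.5
320 294 339 316.5
324 294 340 317.0
328 293 340 316.5
332 293 340 316.5
336 292 340 316.0
340 312 332 322.0
IoU 0.9636209813874789 0.9769033361847733 [-0.0006 -0.0001  0.0069  0.0043  0.001 ]
```

The pin is held upright and centred: the silhouette fit gives IoU 0.96 at the nominal pose and tilt below 0.01 rad. I'll carry it to the viewing pose short of the hinge and measure the eye again.

```bash
python3 -m pendant '[[0,0,-0.02,0],[0,0,-0.02,0],[0.016,-0.032,0,0],[0.016,-0.032,0,0],[0.016,-0.032,0,0],[0.016,-0.032,0,0],[0.016,-0.032,0,0],[0.016,-0.032,0,0]]' | egrep 'pos|wid'; python3 -m pendant '[[0.016,-0.032,0,0],[0.016,-0.032,0,0],[0.016,-0.032,0,0],[0.016,-0.032,0,0],[0.018,-0.033,0,0],[0,0,0,0],[0,0,0,0],[0,0,0,0]]' | egrep 'pos|wid'; python3 -m pendant '[[0,0,0,0],[0,0,0,0],[0,0,0,0]]' | egrep 'pos|wid'; python3 - <<'E'
from h import *
np.set_printoptions(precision=4,suppress=True)
c=cam("wrist"); e=r.read_state(); save(c,"w9.png"); T=R.from_quat(e["eef_rot"]).as_matrix()
print(e["ee_pos"],e["eef_rot"],c["p"])
g=cv2.cvtColor(c["img"],cv2.COLOR_RGB2GRAY)
P0=np.array([.6475,.0538,.07]); p=proj(c,P0); print(p); u,v=p.round().astype(int)
print(u,v); print("\n".join(f"{v+j:3d} "+" ".join(f"{x:3d}" for x in g[v+j,u-24:u+26:2]) for j in range(-26,24,2)))
for o in r.outline_of("hinge_top","wrist")[:2]+r.outline_of("mould","wrist")[:1]: print(o["score"],o["bbox"])
E
```

```text
ee_pos: [0.5303, -0.1295, 0.1969]
width: 0.0189
ee_pos: [0.5811, 0.0418, 0.1966]
width: 0.0183
ee_pos: [0.5812, 0.041, 0.1972]
width: 0.0188
[0.5812 0.0412 0.1972] [0.9958 0.0915 0.0001 0.0002] [0.6613 0.056  0.3753]
[315.9048 138.2233]
316 138
112  34  36  34  33  35  35  37  36  36  39  40  41  45  42  43  41  44  43  44  40  41  44  43  44  42
114  37  36  35  36  35  35  35  35  38  39  34  36  44  45  45  42  44  43  41  45  45  42  47  44  42
116  32  34  38  35  38  37  37  38  37  41  50  74  70  47  44  44  45  45  44  44  44  43  46  45  43
118  36  35  35  38  33  37  42  79 127 187 232 235 235 227 182 125  71  47  45  44  46  44  46  43  43
120  38  37  36  36  42  51 127 231 235 235 235 236 236 236 236 236 235 108  46  46  46  45  45  45  48
122  37  37  40  39  72 139 231 236 235 236 235 236 236 236 235 235 236 235 126  47  39  37  43  45  47
124  38  37  42  70 141 234 236 235 236 236 235 235 236 236 235 236 236 236 236 147  41  40  42  43  42
126  40  38  39 138 230 235 236 235 236 235 236 235 235 235 236 235 235 235 236 236  84  43  42  41  41
128  38  39  54 160 236
[... 1144 characters left out ...]
 146 155 162 168 165 169 172 173 171 169 164 163 162 161 164 162 162 143  71  70
152  68 154 164 163 162 147 140 155 162 163 163 168 166 166 162 159 161 162 163 162 162 162 141  71  70
154  99 155 164 163 162 164 162 128 154 153 157 161 160 160 157 149 161 162 163 165 162 164 153 104 105
156  99 157 162 162 163 166 161 108  96 102 126 142 145 118  97 110 159 164 163 163 162 160 136 101 102
158  98 156 160 161 162 161 161 112 101  99 101  99  99 100 103 100 157 163 164 164 162 163 138 102 101
160 101 100 100 101 101  99 103 103 102 101 104  97  98 103 102 103 160 164 165 162 164 163 139 103 102
0.82 [281.2, 200.9, 216.5, 166.9]
0.28 [335.4, 396.2, 49.8, 37.1]
0.82 [280.2, 199.5, 221.3, 161.3]
```

```bash
python3 - <<'E'
from h import *
np.set_printoptions(precision=4,suppress=True)
c=cam("wrist"); e=r.read_state(); 
H=at_z(c,(315.4,136.5),.07); a=2*np.arctan2(e["eef_rot"][1],e["eef_rot"][0]); d=H-e["ee_pos"]
print(H,e["ee_pos"],a,d[0]*np.cos(a)+d[1]*np.sin(a),d[0]*np.sin(a)-d[1]*np.cos(a))
c=cam("top"); 
for o in r.outline_of("mould","top")[:1]: print(o["bbox"])
E
```

```text
[0.6487 0.0551 0.07  ] [0.5812 0.0418 0.1972] 0.18419885970767874 0.06877971782674434 -0.0007937414199737612
[239.8, 274.4, 11.5, 28.1]
```

```bash
python3 -m pendant '[[0.034,0,0,0],[0.034,-0.0005,0,0],[0,0,0.025,0],[0,0,0.025,0],[0,0,0.02,0],[0,0,0,0],[0,0,0,0],[0,0,0,0]]' | egrep 'pos|ft_f'; python3 -m pendant '[[0,0,0,0],[0,0,0,0],[0,0,0,0],[0,0,0,0]]'; python3 - <<'E'
from h import *
np.set_printoptions(precision=4,suppress=True)
e=r.read_state(); T=R.from_quat(e["eef_rot"]).as_matrix();print(e["ee_pos"],e["ft_force"],e["torque"])
for n in ("side",):
    c=cam(n); save(c,n+"10.png"); u,v=proj(c,e["ee_pos"]+T@[0,0,.048]).round().astype(int); print(n,u,v,proj(c,[.6477,.0541,.07]))
    g=cv2.cvtColor(c["img"],cv2.COLOR_RGB2GRAY); print("\n".join(f"{v+j:3d} "+" ".join(f"{x:3d}" for x in g[v+j,u-14:u+18]) for j in range(-16,14)))
E
```

```text
ee_pos: [0.6487, 0.0553, 0.1288]
ft_force: [-0.2, 0.1, -1.3]
time: 26.08
ee_pos: [0.6483, 0.0551, 0.1279]
eef_rot: [0.996, 0.092, 0.001, 0.0]
ft_force: [-0.5, -0.6, -1.4]
width: 0.0187
grip_force: 50.0
[0.6483 0.0551 0.1279] [-0.5491 -0.5986 -1.3687] [ 0.0327  0.031  -0.018 ]
side 336 208 [336.0536 212.2755]
192  44  42  43  43  44  42  43  43  44  43  41  43  62  95  99 100  98  90  45  39  30  30  26  28  30  29  32  31  30  28  29  27
193  44  42  42  42  43  45  44  41  41  41  42  43  64  94  99  98  97  87  34  28  29  28  30  34  32  29  28  30  27  30  25  31
194  44  44  43  43  41  42  42  43  44  41  42  32  62  94 100  99  97  89  33  28  30  32  29  31  31  30  32  31  30  33  30  33
195  43  43  42  44  44  41  33  31  31  30  30  32  60  94 100  98  99  95  39  26  30  30  30  27  27  29  27  29  29  32  31  30
196  45  41  32  28  31  29  28  28  31  26  28  34  60  94  98 100  94  76  31  29  28  31  31  29  32  30  30  32  28  28  31  30
197  31  29  30  27  28  30  30  28  31  27  29  31  63  95  99  99  95  71  32  25  30  30  31  33  31  31  32  33  32  29  27  3
[... 2469 characters left out ...]
  24  30  29  30  33  30  33  31  29  30
217 112 149 232 246 243 243 245 247 248 253 253 162 139 138 145 122 116 117 110 112  99  42  28  28  30  30  27  31  28  31  32  30
218  88  96 177 247 243 242 243 244 244 213 156 117 118 117 117 121 118 116 116 121  83  34  27  31  33  32  30  31  32  32  30  30
219  90 107 176 246 243 241 242 242 242 184 133 114 116 119 126 147 123 117 116 118  62  27  28  31  33  30  29  32  31  32  30  31
220 139 212 249 245 242 241 241 243 246 246 151 112 116 119 127 147 121 115 119 122  66  27  30  29  31  32  29  32  31  31  32  29
221 252 249 245 242 242 243 245 245 246 248 186 117 114 119 128 144 121 125 138 131  67  27  28  33  33  31  31  30  30  31  33  32
```

The side-view pixels put the tip over the eye mouth (tip column about 336.4, eye column 336). I'll nudge 0.7 mm and lower gently.

```bash
python3 -m pendant '[[0,0.0007,0,0],[0,0,0.004,0],[0,0,0.004,0],[0,0,0.003,0],[0,0,0,0]]' | egrep 'pos|ft_f'; python3 -m pendant '[[0,0,0.002,0],[0,0,0.002,0],[0,0,0,0]]' | egrep 'pos|ft_f'; python3 -m pendant '[[0,0,0.002,0],[0,0,0.002,0],[0,0,0,0]]' | egrep 'pos|ft_f'
```

```text
ee_pos: [0.6475, 0.0543, 0.1149]
ft_force: [0.4, -0.6, -1.5]
ee_pos: [0.6479, 0.0544, 0.1117]
ft_force: [0.3, -0.2, -0.9]
ee_pos: [0.6479, 0.0544, 0.1077]
ft_force: [0.6, 0.3, -2.4]
```

The tip is 10 mm into the top eye with no side force. I'll go on in small steps.

```bash
python3 -m pendant '[[0,0,0.001,0],[0,0,0.001,0],[0,0,0,0]]' | egrep 'pos|ft_f'; python3 -m pendant '[[0,0,0.001,0],[0,0,0.001,0],[0,0,0,0]]' | egrep 'pos|ft_f'; python3 -m pendant '[[0,0,0.001,0],[0,0,0.001,0],[0,0,0,0]]' | egrep 'pos|ft_f'
```

```text
ee_pos: [0.648, 0.0544, 0.106]
ft_force: [-0.3, -0.6, -1.3]
ee_pos: [0.648, 0.0545, 0.1039]
ft_force: [0.2, 0.4, -1.2]
ee_pos: [0.648, 0.0544, 0.1019]
ft_force: [0.2, 0.3, -1.1]
```

```bash
python3 -m pendant '[[0,0,0.001,0],[0,0,0.001,0],[0,0,0.001,0],[0,0,0,0]]' | egrep 'pos|ft_f'; python3 -m pendant '[[0,0,0.001,0],[0,0,0.001,0],[0,0,0,0]]' | egrep 'pos|ft_f'; python3 -m pendant '[[0,0,0.001,0],[0,0,0.001,0],[0,0,0,0]]' | egrep 'pos|ft_f'
```

```text
ee_pos: [0.648, 0.0544, 0.0989]
ft_force: [-0.8, -0.5, -1.8]
ee_pos: [0.648, 0.0544, 0.0969]
ft_force: [-0.5, -0.2, -1.5]
ee_pos: [0.648, 0.0544, 0.0949]
ft_force: [0.3, 0.4, -1.3]
```

```bash
python3 -m pendant '[[0,0,0.001,0],[0,0,0.001,0],[0,0,0,0]]' | egrep 'pos|ft_f'; python3 -m pendant '[[0,0,0.001,0],[0,0,0.001,0],[0,0,0,0]]' | egrep 'pos|ft_f|wid'
```

```text
ee_pos: [0.648, 0.0545, 0.0929]
ft_force: [-0.3, 0.2, -1.1]
ee_pos: [0.6481, 0.0547, 0.091]
ft_force: [-0.5, 0.3, -1.0]
width: 0.0188
```

```bash
python3 -m pendant '[[0,0,0.001,0],[0,0,0.001,0],[0,0,0,0]]' | egrep 'pos|ft_f'; python3 -m pendant '[[0,0,0.001,0],[0,0,0.001,0],[0,0,0,0]]' | egrep 'pos|ft_f|wid'
```

```text
ee_pos: [0.648, 0.0548, 0.089]
ft_force: [-0.6, 2.1, -1.0]
ee_pos: [0.6481, 0.0549, 0.0872]
ft_force: [-0.3, 2.7, 1.2]
width: 0.0185
```

```bash
python3 -m pendant '[[0,0,0.001,0],[0,0,0.001,0],[0,0,0,0]]' | egrep 'pos|ft_f'; python3 -m pendant '[[0,0,0.001,0],[0,0,0,0]]' | egrep 'pos|ft_f|wid'
```

```text
ee_pos: [0.648, 0.0548, 0.085]
ft_force: [-1.6, 3.2, 0.8]
ee_pos: [0.6481, 0.0548, 0.0841]
ft_force: [-1.2, 4.0, 2.3]
width: 0.019
```

The middle eye is being pushed into line with low forces. Carrying on.

```bash
python3 -m pendant '[[0,0,0.001,0],[0,0,0.001,0],[0,0,0.001,0],[0,0,0,0]]' | egrep 'pos|ft_f'; python3 -m pendant '[[0,0,0.001,0],[0,0,0.001,0],[0,0,0,0]]' | egrep 'pos|ft_f|wid'
```

```text
ee_pos: [0.648, 0.0547, 0.0809]
ft_force: [-0.6, 5.0, 2.1]
ee_pos: [0.648, 0.0547, 0.0789]
ft_force: [-0.6, 5.0, 1.8]
width: 0.0188
```

```bash
python3 -m pendant '[[0,0,0.001,0],[0,0,0.001,0],[0,0,0.001,0],[0,0,0,0]]' | egrep 'pos|ft_f'; python3 -m pendant '[[0,0,0.001,0],[0,0,0.001,0],[0,0,0,0]]' | egrep 'pos|ft_f|wid'
```

```text
ee_pos: [0.648, 0.0548, 0.076]
ft_force: [-0.4, 4.5, 2.2]
ee_pos: [0.648, 0.0548, 0.074]
ft_force: [-1.2, 5.3, 2.8]
width: 0.0193
```

```bash
python3 -m pendant '[[0,0,0.001,0],[0,0,0.001,0],[0,0,0.001,0],[0,0,0,0]]' | egrep 'pos|ft_f'; python3 -m pendant '[[0,0,0.001,0],[0,0,0.001,0],[0,0,0.001,0],[0,0,0,0]]' | egrep 'pos|ft_f|wid'
```

```text
ee_pos: [0.6481, 0.0548, 0.071]
ft_force: [-0.7, 5.5, 2.8]
ee_pos: [0.6481, 0.0548, 0.068]
ft_force: [-1.5, 4.6, 3.1]
width: 0.019
```

```bash
python3 -m pendant '[[0,0,0.001,0],[0,0,0.001,0],[0,0,0.001,0],[0,0,0,0]]' | egrep 'pos|ft_f'; python3 -m pendant '[[0,0,0.001,0],[0,0,0.001,0],[0,0,0,0]]' | egrep 'pos|ft_f|wid'
```

```text
ee_pos: [0.6481, 0.0548, 0.065]
ft_force: [-0.5, 3.9, 3.2]
ee_pos: [0.6481, 0.0548, 0.0631]
ft_force: [-1.0, 5.1, 2.9]
width: 0.0188
```

Now to the seat, one call at a time, until the head stops on the eye.

```bash
python3 -m pendant '[[0,0,0.001,0],[0,0,0.001,0],[0,0,0,0]]' | egrep 'pos|ft_f'; python3 -m pendant '[[0,0,0.001,0],[0,0,0,0]]' | egrep 'pos|ft_f'
```

```text
ee_pos: [0.6481, 0.0549, 0.0611]
ft_force: [-0.9, 4.6, 3.2]
ee_pos: [0.6482, 0.0548, 0.0602]
ft_force: [-0.7, 4.7, 3.6]
```

```bash
python3 -m pendant '[[0,0,0.0005,0],[0,0,0,0]]' | egrep 'pos|ft_f'
```

```text
ee_pos: [0.6482, 0.0549, 0.0601]
ft_force: [-3.5, 5.2, 7.3]
```

```bash
python3 -m pendant '[[0,0,0.0005,0],[0,0,0,0]]' | egrep 'pos|ft_f'
```

```text
ee_pos: [0.6482, 0.0549, 0.0601]
ft_force: [-4.2, 4.9, 11.3]
```

Seated: the stop is at TCP z = 0.0601 against 0.060 expected, with 11 N. I'll ease off, release and go up.

```bash
python3 -m pendant '[[0,0,-0.0005,0],[0,0,0,0],[0,0,0,0],[0,0,0,0],[0,0,0,0]]' 0.5 | egrep 'pos|ft_f|wid'; python3 - <<'E'
from h import *
np.set_printoptions(precision=4,suppress=True)
e=r.read_state(); print(e["width"],e["ft_force"])
E
```

```text
ee_pos: [0.648, 0.0535, 0.0592]
ft_force: [-0.2, 0.0, 0.2]
width: 0.0407
0.04068040781806087 [-0.1554  0.0393  0.1647]
```

```bash
python3 -m pendant '[[0,0,-0.005,0],[0,0,-0.015,0],[0,0,-0.03,0],[0,0,-0.035,0],[0,0,-0.035,0],[0,0,-0.02,0],[0,0,0,0],[0,0,0,0]]' | egrep 'time|pos|ft_f|wid'; python3 -m pendant '[[-0.033,0,0,0],[-0.034,0,0,0],[0,0,0,0],[0,0,0,0],[0,0,0,0],[0,0,0,0]]' | egrep 'time|pos';python3 - <<'E'
from h import *
np.set_printoptions(precision=4,suppress=True)
c=cam("wrist"); save(c,"w11.png"); H=np.array([.6479,.0545,0])
for z in (.07,.106): print(z,proj(c,H+[0,0,z]))
for o in r.outline_of("pin","wrist")[:3]: print(o["score"],o["bbox"])
s=cam("side"); save(s,"s11.png")
for z in (.07,.106): print(z,proj(s,H+[0,0,z]))
for o in r.outline_of("pin","side")[:5]: print(o["score"],o["bbox"])
P=proj(s,H+[0,0,.07]).round().astype(int); g=cv2.cvtColor(s["img"],cv2.COLOR_RGB2GRAY)
print(P);print("\n".join(f"{v} "+" ".join(f"{x:3d}" for x in g[v,P[0]-10:P[0]+11]) for v in range(P[1]-26,P[1]+12)))
E
```

```text
time: 34.3
ee_pos: [0.6488, 0.0544, 0.2012]
ft_force: [0.7, -0.1, -1.2]
width: 0.0435
time: 34.8
ee_pos: [0.5828, 0.0422, 0.1992]
0.07 [316.5871 139.8353]
0.106 [316.5675 142.5898]
0.65 [316.2, 140.8, 30.0, 33.3]
0.37 [289.4, 216.2, 58.9, 135.4]
0.07 [336.1173 212.1623]
0.106 [336.5907 199.1955]
0.77 [278.9, 405.8, 5.9, 38.9]
0.76 [225.6, 366.9, 17.3, 37.9]
0.66 [334.9, 205.3, 10.5, 17.7]
0.61 [235.5, 404.0, 8.2, 35.7]
0.37 [310.9, 222.1, 60.0, 31.1]
[336 212]
186  42  43  42  41  42  43  43  42  42  44  44  44  43  42  44  41  42  42  44  43  43
187  42  43  41  42  43  42  43  43  41  42  43  43  41  43  44  41  42  42  44  42  43
188  43  44  43  44  44  42  42  43  43  42  44  43  43  44  41  42  41  44  45  40  44
189  44  41  42  40  44  44  42  43  43  43  41  42  42  42  42  45  41  42  43  42  43
190  42  43  45  43  43  44  44  46  43  44  43  42  44  41  42  44  43  41  42  44  42
191  42  40  45  42  44  43  42  43  44  44  45  42  43  44  44  45  42  42  43  43  44
192  27  30  29  29  29  31  31  33  44  45  42  41  44  44  41  41  42  44  43  42  43
193  33  29  28  30
[... 2008 characters left out ...]
 170 154 158 186 255 171 155 157 157 158 165 174 187 233 172 136 101  36  40  43  45
217 255 169 154 158 171 155 154 154 145 136 128 117 115 129 130 109  97  47  41  43  44
218 171 154 155 154 151 135 121 120 121 119 120 118 116 118 134 120  87  43  41  41  43
219 153 155 155 154 151 125 118 118 119 120 122 122 120 121 131 119  89  46  41  44  44
220 155 156 159 158 158 152 121 118 119 121 123 122 120 119 133 128  79  42  41  44  43
221 158 158 157 156 157 153 128 119 120 121 124 121 122 127 147 143  76  41  40  44  44
222 156 157 156 135 137 157 154 123 118 123 138 137 149 157 149 114  68  41  44  42  44
223 154 126  69  57  70 115 151 130 121 125 142 128 122 122 133 114  68  41  40  43  43
```

The side pixels show the head's top at row 199.5 (199.2 expected when home), with its underside right on the eye and the pin in place. Handing in.

```bash
python3 -c "
from bench import r
print(r.close_job())"
```

```text
the job is handed in; nothing more can be done
None
```

I shut the mould, pushed the long pin down through all three eyes until its head sat on the top eye, released it and handed the job in; the hand-in returned no verdict. One probe of the bare bench reached about 84 N at the wrist. That is under the 120 N limit, but it would break the 40 N limit if fingertip contact counts towards it.

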